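Dip the hydraulic power pack's oil and hold the dipstick level to be read

TASK

Check the oil in the hydraulic power pack: take the dipstick from the rests on its drip tray, slide it into the slanting guide tube on the tank until its collar stops on the tube's mouth, then draw it right out again. Finish still holding the dipstick free in the air, level and motionless for the reading, with its tip over the drip tray and the whole stick 10 cm or more above the counter. Do not shift anything else on the counter.

Things in the scene. Friction and masses are not known exactly. Their poses are not given: they have to be found in the camera images.
- dipstick_grip (a point): Centre of the dipstick's grip, where to hold it: black square bar 20 x 20 mm, 85 mm long. The dipstick is one straight stiff piece, 263 mm long, 0.15 to 0.26 kg: grip, collar, shaft. Its x axis runs along it from grip to tip. From here to the collar's seating face 50.5 mm, to the tip 220.5 mm, to the centre of mass about 53 mm. It starts lying level in the drip tray's rests, axis 48 mm up
- dipstick_collar (a point): Centre of the collar's seating face, on the dipstick's axis: the face towards the tip, which stops on the guide tube's mouth. Steel collar 36 mm in diameter, 8 mm thick, between grip and shaft. x axis along the stick towards the tip
- dipstick_tip (a point): The dipstick's rounded tip, on its axis, x pointing out of the tip. The plain steel shaft is 8 mm in diameter and runs 170 mm from the collar's seating face to here, with two dark rings near the tip
- guide_tube: Fixed straight steel tube slanting up out of the tank's end wall. Origin: centre of its open mouth, 154 mm above the counter; z axis along the tube, out of the mouth, 40 degrees above horizontal. Bore 15 mm, flared to 26 mm over the last 16 mm, 33 mm outside at the rim. Free inside for the whole shaft. Fully in: the collar's seating face is on the rim and the dipstick's x points along -z
- power_pack: Hydraulic power pack, fixed: grey oil tank 190 x 280 mm (x by y), lid 163 mm high. On the lid a blue motor, 116 mm in diameter, 308 mm high, at y = +68 mm; a valve block with dial, 270 mm high, at +60, -65 mm; a filler cap, 199 mm high, at -55, -60 mm. Origin: centre of the footprint on the counter, z up. The guide tube leaves the end wall facing -y; its mouth is 240 mm from the origin along -y
- drip_tray: Shallow steel drip tray, fixed, 280 x 90 mm (x by y), rim 15 mm high. Two notched upright rests, 4 mm thick, carry the dipstick along the tray's x axis, tip towards +x: one under the shaft at x = +110 mm, 58 mm high; one under the grip's far end at x = -128 mm, 54 mm high. The grip's middle and the collar are free. Origin: centre of its underside on the counter, z up
- penlight: Bystander: green penlight 142 mm long, 17 mm thick, lying beside the tray. Origin at the middle of its underside
- ramekin: Bystander: grey stoneware ramekin, 87 mm across, 50 mm high, beside the tray. Origin at the centre of its underside
- tealight_holder: Bystander: smoked glass tealight holder, 70 mm across, 62 mm high, beside the guide tube. Origin at the centre of its underside
- tape_roll: Bystander: roll of packing tape 104 mm across, 48 mm high, lying flat. Origin at the centre of its underside
- carton: Bystander: closed cardboard carton 110 x 150 x 80 mm. Origin at the centre of its underside
- oil_bottle: Bystander: dark oil bottle 68 mm across, 190 mm high. Origin at the centre of its underside
- marker: Bystander: marker pen 135 mm long, 17 mm thick, lying. Origin at the middle of its underside

How it is judged:
By the outcome, as a careful person would: the job done as asked, in the order asked, and still so for the second after the job is handed in, while the arm keeps its last pose, push and grip.
It also fails if it takes over 59 s, if anything falls off the work surface, if the arm or the gripper's body presses on something with over 40 N, if the wrist force passes 120 N, or if a joint passes its speed limit or range.

ROBOT

A 6-joint arm with a two-finger parallel gripper is mounted at the origin on the work surface. World frame = base frame: x ahead of the robot, y to its left, z up, the work surface at z = 0. Lengths are in m, angles in rad, forces in N, time in s.
With the tool pointing down it reaches from about 0.35 to 0.925 m from the base axis. Payload 6.4 kg.
Tool frame: the origin (TCP) lies on the centre line of the jaws, within the pads' length; the fingertips stand 11 mm ahead of it and the grasp point (between the pads) lies 8 mm behind it; z points along the fingers, y is the line along which they close (so a half turn about z gives the same grasp; the last joint's range is limited). The gripper opens to 94 mm and grips with 3 to 60 N. Pads are 16 mm wide; open, the fingers measure 119 mm over their backs; the gripper's body (75 mm by 177 mm) begins 78 mm behind the grasp point.
Start: joints at [-1.355, 0.245, 1.558, -0, 1.339, -0.174], TCP at [0.247, -0.601, 0.216] pointing down, gripper open.
Joint ranges: [-3.13, 3.13], [-1.02, 2.26], [0.13, 2.54], [-0.95, 4.09], [0.21, 2.88], [-2.74, 2.74]. Speed limits (rad/s): [2.57, 2.57, 3.14, 3.14, 3.14, 3.14].

INTERFACE

Orientations are given as a rotation vector (axis times angle).
In Python, from workcell import * gives the robot as it stands. The module is installed in compiled form; this text tells all that it offers.
- The arm moves only by the shell command python3 -m creep 'ROWS' [OPENING] [FORCE]. ROWS is a JSON object of lists of equal length, an entry for each row: "translation": the shift along the tool's x, y, z as a fraction of full scale, a list of three; "angular": the turn, a rotation vector about the tool's x, y, z as a fraction of full scale, a list of three. A call has exactly 5 rows; each row shifts and turns the commanded pose from where the row before left it, along the tool's axes as they then stand; what a row does not reach is not made up. Full scale, the value 1, is 0.2 m for a shift and pi rad for a turn. A row lasts 1/12 s, in which the tool goes at most 41.7 mm and 7.16 degrees, less where a joint would pass 70% of its speed; a pose out of reach is approached as far as the arm can. A call with a number of a shift or a turn outside -1 to 1 is refused whole. A call with a gripper value outside its range is refused whole. OPENING is the opening, from 0 (shut) to 1 (fully open), set as the call begins (- or left out, the last holds). The fingers move at their own pace and stop on an object; FORCE is the grip in N (left out, the last holds). Time passes only in rows, so rows that do not move let the fingers close, or fill a call up. It gives the time, the measured TCP pose, the force, the opening and the grip force at its end, in the units of the state.
- get_obs(): the state, without advancing time (a new reading comes with each control period).
- snapshot(name): name is "side" or "top"; returns a dict with "pixels" (384x512x3 uint8, red, green, blue), "depth" (384x512 float32, m along the optical axis (not along the pixel's ray), 0 where there is no reading), "camera_matrix" (3x3 intrinsics, pixels), "dist_coeffs" ([k1, k2, p1, p2, k3] as OpenCV has them; the pictures are not rectified), "R" (3x3) and "t" (3): a world point X has camera coordinates R X + t. Camera axes: x right, y down, z forward; pixel columns grow to the right and rows downward; lengths in m; the calibration is good to about 2 mm. A picture is of the moment at which its call begins.
- finish_job(): hands the job in; it is judged then, once.
Trained networks look in a picture, given as the dict that the camera call returned (one of the last four; its "shot" number tells which), for a name from the list of things; names that differ only in an ending like _2 or _b are one class to them, and where a whole thing is asked for, a point or a joint stands for the part that bears it (a point fixed in the world has none). Each returns a list of dicts, best first, with "p" (0 to 1); they miss things now and then, are a little off and sometimes report something else, mostly with a low value. They report only what shows in the picture. A call takes as long as a camera call.
- spot_in(picture, target): "rect" ([centre column, centre row, width, height] in pixels, round what is visible of it).
The state is a dict: "clock": time; "qpos": joint angles; "qd": joint speeds; "tau": joint torques, N m; "tcp_pos": TCP position; "orientation": TCP orientation; "ft_force": force on the tool from outside, world axes, zero at the start; "ft_torque": the same for the moment, N m; "finger_gap": opening from 0.0 (shut) to 1.0 (fully open); "finger_force": force on a finger pad.
Only numpy, scipy, OpenCV 4.12 (cv2) and the standard library are available. Lean on these libraries where they do the work, as an engineer would, in place of code of your own. Each camera call takes 0.05 s, during which the arm holds its last target. There are 200 camera calls.

## Working session

There is one attempt and no reset: what is moved stays moved. The work goes in short steps, Python scripts to look and compute and a shell command to move; the robot and the scene stay as the last step left them, time stands still between calls to the robot, and variables do not carry over. Pictures are saved under pics/ and viewed, at most 10 in all, crops included, and the job is handed in when it is done.

```bash
mkdir -p pics; cat > h.py <<'E'
from workcell import *
import numpy as np, cv2
from scipy.spatial.transform import Rotation as Ro
def ray(s,uv):
    p=cv2.undistortPoints(np.array(uv,float).reshape(-1,1,2),s["camera_matrix"],s["dist_coeffs"]).reshape(-1,2)
    return np.c_[p,np.ones(len(p))]
def cloud(s):
    h,w=s["depth"].shape
    u,v=np.meshgrid(np.arange(w),np.arange(h))
    r=ray(s,np.stack([u.ravel(),v.ravel()],1).astype(float))
    X=(r*s["depth"].reshape(-1,1)-np.array(s["t"]))@np.array(s["R"])
    return X.reshape(h,w,3)
def proj(s,X):
    return cv2.projectPoints(np.array(X,float).reshape(-1,1,3),cv2.Rodrigues(np.array(s["R"]))[0],np.array(s["t"],float),s["camera_matrix"],s["dist_coeffs"])[0].reshape(-1,2)
E
python3 - <<'E'
from h import *
o=get_obs();print({k:np.round(v,3).tolist() for k,v in o.items()})
for n in("side","top"):
    s=snapshot(n);cv2.imwrite(f"pics/{n}0.png",cv2.resize(s["pixels"][:,:,::-1],(768,576)))
    C=cloud(s);print(n,"cam",np.round(-np.array(s["R"]).T@s["t"],3))
    for t in "dipstick_grip dipstick_collar dipstick_tip guide_tube power_pack drip_tray penlight ramekin tealight_holder tape_roll carton oil_bottle marker".split():
        for d in spot_in(s,t)[:1]:
            r=d["rect"];p=C[int(np.clip(round(r[1]),0,383)),int(np.clip(round(r[0]),0,511))]
            print(t,np.round(d["p"],2),np.round(r,1),np.round(p,3))
E
```

```text
{'clock': 0.0, 'qpos': [-1.355, 0.246, 1.559, -0.0, 1.339, -0.174], 'qd': [-0.001, 0.0, 0.001, 0.0, 0.0, -0.001], 'tau': [0.0, -41.583, -31.461, 0.069, 0.033, -0.0], 'tcp_pos': [0.247, -0.601, 0.215], 'orientation': [-3.08, -0.608, 0.0], 'ft_force': [-0.591, -1.203, 0.371], 'ft_torque': [0.056, 0.013, -0.022], 'finger_force': 0.0, 'finger_gap': 1.001}
side cam [-0.05   0.839  0.848]
dipstick_grip 0.67 [317.6 171.   16.5  12.4] [ 0.527 -0.352  0.045]
dipstick_collar 0.6 [307.4 175.5  39.9  28.2] [ 0.543 -0.292  0.045]
dipstick_tip 0.58 [309.6 173.3  35.7  25.8] [ 0.539 -0.305  0.054]
guide_tube 0.53 [251.9 190.5  11.1  19.2] [0.574 0.024 0.141]
power_pack 0.75 [214.3 234.6 108.7 135.5] [0.48  0.309 0.197]
drip_tray 0.73 [301.6 185.2  62.3  40.8] [ 0.555 -0.279  0.005]
ramekin 0.67 [274.4 176.2  19.9  22.5] [ 0.649 -0.217  0.043]
tealight_holder 0.82 [281.4 221.9  17.6  29.1] [0.459 0.021 0.061]
tape_roll 0.59 [221.4 180.6  10.8  14.4] [ 0.818 -0.093  0.019]
carton 0.67 [240.8 324.7  75.6  80.8] [0.311 0.415 0.079]
oil_bottle 0.6 [195.4 172.4  21.1  26.9] [0.798 0.057 0.143]
marker 0.5
[... 213 characters left out ...]
0.004]
dipstick_tip 0.75 [350.  206.2  93.4  13.9] [ 0.54  -0.283  0.05 ]
guide_tube 0.72 [238.6 190.6  35.1  18.9] [0.574 0.031 0.139]
power_pack 0.64 [171.6 202.5 163.7 105.2] [0.545 0.202 0.163]
drip_tray 0.98 [347.9 204.9  94.6  35.5] [ 0.542 -0.277  0.052]
penlight 0.6 [333.2 166.2  28.5  28.7] [ 0.667 -0.249  0.005]
ramekin 0.97 [334.3 166.5  28.8  28.2] [ 0.667 -0.252  0.005]
tealight_holder 0.83 [251.9 230.4  24.   27.5] [ 0.478 -0.001  0.01 ]
tape_roll 0.87 [266.8 115.5  36.9  36.4] [ 0.829 -0.053  0.003]
carton 0.83 [110.  288.   71.9  47.3] [0.325 0.382 0.081]
oil_bottle 0.73 [234.2 111.5  25.   40.6] [0.795 0.042 0.133]
marker 0.81 [322.2 141.6  45.8   9.9] [ 0.74  -0.217  0.016]
```

View pics/top0.png

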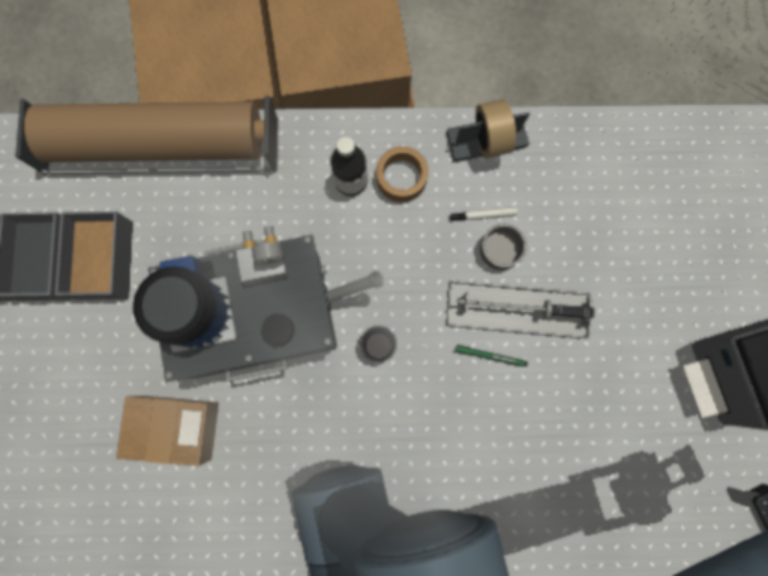

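View pics/side0.png

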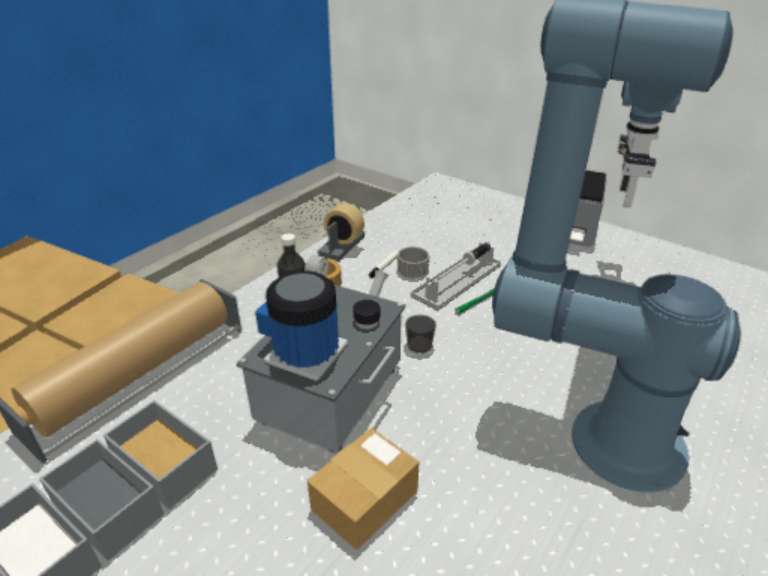

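The top view (768 px scale) shows the tray at (518,310) with the grip to the right at (572,311) and the tip at about (462,305). The tube mouth is at about (378,278), the penlight at (490,355) and the ramekin at (500,247). The side view agrees. Next I measure precisely from depth.

```bash
python3 - <<'E'
from h import *
P=[]
for n in("side","top"):
    s=snapshot(n);C=cloud(s);m=s["depth"]>0
    X=C[m];col=s["pixels"][m].astype(float);P.append(X)
    # table check
    b=(abs(X[:,2])<.02)&(X[:,0]>.3)&(X[:,0]<.8)&(abs(X[:,1])<.5);print(n,"table z",np.round(np.median(X[b,2]),4))
    lid=X[(abs(X[:,2]-.163)<.006)&(X[:,0]>.35)&(X[:,0]<.75)&(X[:,1]>.05)&(X[:,1]<.5)]
    print("lid",len(lid),cv2.minAreaRect(lid[:,:2].astype(np.float32)),lid.min(0).round(3),lid.max(0).round(3))
    t=X[(X[:,2]>.06)&(X[:,2]<.175)&(X[:,1]>-.03)&(X[:,1]<.10)&(X[:,0]>.53)&(X[:,0]<.64)]
    print("tube n",len(t))
    for a in np.arange(-.03,.1,.012):
        q=t[(t[:,1]>=a)&(t[:,1]<a+.012)]
        if len(q)>2: print(" y%.3f"%a,len(q),"x",q[:,0].min().round(3),q[:,0].mean().round(3),q[:,0].max().round(3),"zmax",q[:,2].max().round(3),'zmed',np.median(q[:,2]).round(3))
    g=X[(X[:,2]>.03)&(X[:,2]<.09)&(X[:,0]>.48)&(X[:,0]<.60)&(X[:,1]>-.45)&(X[:,1]<-.15)]
    print("stick n",len(g))
    for a in np.arange(-.45,-.15,.015):
        q=g[(g[:,1]>=a)&(g[:,1]<a+.015)]
        if len(q)>1: print(" y%.3f"%a,len(q),"x",q[:,0].min().round(3),q[:,0].mean().round(3),q[:,0].max().round(3),"zmax",q[:,2].max().round(3),'zmed',np.median(q[:,2]).round(3))
o=get_obs();print(Ro.from_rotvec(o["orientation"]).as_matrix().round(3))
c=cv2.resize(s["pixels"][150:260,140:410,::-1],(800,326),interpolation=cv2.INTER_CUBIC);cv2.imwrite("pics/c1.png",c)
E
```

```text
side table z 0.0011
lid 2396 ((0.5387396216392517, 0.2326551228761673), (0.20018170773983002, 0.2946384847164154), 11.026261329650879) [0.414 0.074 0.157] [0.626 0.393 0.169]
tube n 162
 y-0.006 15 x 0.57 0.575 0.58 zmax 0.165 zmed 0.158
 y0.006 40 x 0.571 0.581 0.594 zmax 0.168 zmed 0.154
 y0.018 29 x 0.569 0.577 0.589 zmax 0.148 zmed 0.144
 y0.030 30 x 0.567 0.576 0.59 zmax 0.141 zmed 0.131
 y0.042 4 x 0.572 0.577 0.582 zmax 0.13 zmed 0.128
 y0.078 4 x 0.535 0.543 0.559 zmax 0.165 zmed 0.164
 y0.090 38 x 0.531 0.56 0.603 zmax 0.167 zmed 0.164
stick n 257
 y-0.420 18 x 0.509 0.53 0.554 zmax 0.06 zmed 0.052
 y-0.405 29 x 0.508 0.522 0.543 zmax 0.062 zmed 0.053
 y-0.390 15 x 0.521 0.529 0.54 zmax 0.061 zmed 0.058
 y-0.375 16 x 0.524 0.532 0.543 zmax 0.06 zmed 0.058
 y-0.360 15 x 0.526 0.533 0.547 zmax 0.062 zmed 0.057
 y-0.345 10 x 0.526 0.531 0.54 zmax 0.063 zmed 0.06
 y-0.330 50 x 0.521 0.538 0.56 zmax 0.069 zmed 0.054
 y-0.315 6 x 0.538 0.541 0.543 zmax 0.054 zmed 0.051
 y-0.300 5 x 0.538 0.543 0.546 zmax 0.053 zmed 0.053
 y-0.285 5 x 0.538 0.543 0.548 zmax 0.054 zmed 0.052
 y-0.27
[... 1477 characters left out ...]
21 0.538 0.556 zmax 0.068 zmed 0.057
 y-0.315 13 x 0.539 0.541 0.545 zmax 0.056 zmed 0.053
 y-0.300 16 x 0.538 0.542 0.545 zmax 0.057 zmed 0.053
 y-0.285 12 x 0.54 0.544 0.548 zmax 0.055 zmed 0.053
 y-0.270 16 x 0.542 0.546 0.549 zmax 0.056 zmed 0.053
 y-0.255 13 x 0.543 0.547 0.552 zmax 0.058 zmed 0.052
 y-0.240 16 x 0.546 0.549 0.552 zmax 0.055 zmed 0.051
 y-0.225 13 x 0.546 0.55 0.553 zmax 0.056 zmed 0.052
 y-0.210 15 x 0.549 0.552 0.555 zmax 0.056 zmed 0.051
 y-0.195 15 x 0.55 0.553 0.556 zmax 0.055 zmed 0.053
 y-0.180 46 x 0.537 0.554 0.572 zmax 0.063 zmed 0.052
 y-0.165 11 x 0.553 0.556 0.559 zmax 0.057 zmed 0.053
[[ 0.925  0.38  -0.   ]
 [ 0.38  -0.925  0.   ]
 [ 0.    -0.    -1.   ]]
```

View pics/c1.png

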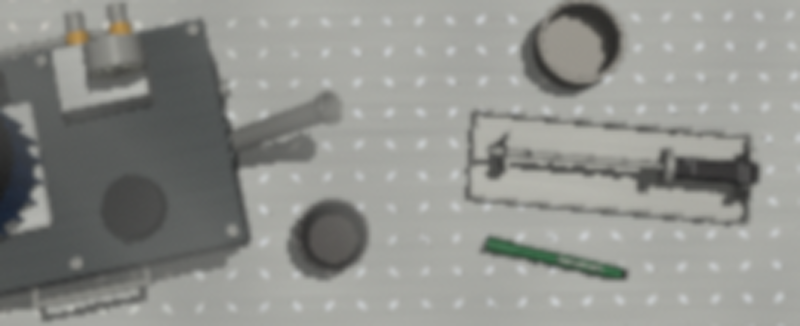

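The crop shows the shaft running along row ~165 from (495,160) to the collar at (668,165), then the grip out to (755,172). The tube mouth is at (325,105), and the ramekin and penlight lie clear of the grip. The numbers agree: mouth ≈ (0.585,-0.003,0.154) and tank yaw 11.0°.

```bash
cat >> h.py <<'E'
M=np.array([.585,-.003,.154]); a,b=np.radians([11.03,40])
ZT=np.array([np.sin(a)*np.cos(b),-np.cos(a)*np.cos(b),np.sin(b)])
S=np.array([.1063,.9943,0.]); G=np.array([.533,-.374,.048])
def stickR(d,tilt):  # tool R when stick dir is d and tool is turned by +tilt deg about its y relative to stick frame
    z=-np.array([0,0,1.]);y=np.cross(z,d);y/=np.linalg.norm(y)
    return np.c_[d,y,np.cross(d,y)]@Ro.from_euler('y',tilt,degrees=True).as_matrix()
def go(p,R,o=None,tag=''):
    o=o or get_obs();R0=Ro.from_rotvec(o["orientation"]).as_matrix()
    print(tag,"shift/.2",np.round(R0.T@(p-np.array(o["tcp_pos"]))/.2,3),"then turn/pi",np.round(Ro.from_matrix(R0.T@R).as_rotvec()/np.pi,4))
E
python3 - <<'E'
from h import *
s=snapshot("top");C=cloud(s);X=C[s["depth"]>0]
b=X[(X[:,2]>.03)&(X[:,1]<-.42)&(X[:,0]>.15)&(X[:,0]<.8)]
for z0 in(.03,.1,.2,.3):
    q=b[(b[:,2]>z0)&(b[:,2]<z0+.1)]; 
    if len(q): print(z0,len(q),q.min(0).round(3),q.max(0).round(3))
# collar / tip location along S from G
u=X-G;al=u@S;pe=u@np.array([S[1],-S[0],0])
m=(X[:,2]>.044)&(X[:,2]<.08)&(abs(pe)<.025)
for lo in np.arange(-.06,.24,.006):
    k=m&(al>=lo)&(al<lo+.006)
    if k.sum(): print("%.3f"%lo,k.sum(),pe[k].min().round(3),pe[k].max().round(3),X[k,2].max().round(3),end=' | ')
R=stickR(S,20); g=G+.008*S
go(g+.008*R[:,2]+[0,0,.12],R,tag='above')
E
```

```text
0.03 1812 [ 0.315 -0.761  0.03 ] [ 0.513 -0.577  0.13 ]
0.1 1594 [ 0.315 -0.705  0.1  ] [ 0.498 -0.616  0.168]
0.2 108 [ 0.214 -0.552  0.206] [ 0.236 -0.541  0.261]
0.3 348 [ 0.193 -0.544  0.304] [ 0.258 -0.507  0.351]
-0.042 6 -0.007 0.007 0.061 | -0.036 40 -0.023 0.023 0.06 | -0.030 15 -0.009 0.01 0.063 | -0.024 15 -0.009 0.009 0.063 | -0.018 14 -0.009 0.008 0.062 | -0.012 16 -0.009 0.01 0.061 | -0.006 15 -0.009 0.011 0.062 | -0.000 17 -0.009 0.01 0.063 | 0.006 15 -0.008 0.009 0.063 | 0.012 14 -0.009 0.008 0.063 | 0.018 15 -0.009 0.008 0.063 | 0.024 18 -0.009 0.011 0.062 | 0.030 16 -0.009 0.01 0.064 | 0.036 16 -0.009 0.01 0.061 | 0.042 15 -0.017 0.014 0.069 | 0.048 42 -0.017 0.017 0.068 | 0.054 7 -0.003 0.003 0.054 | 0.060 3 -0.001 0.002 0.056 | 0.066 7 -0.001 0.004 0.055 | 0.072 6 -0.002 0.004 0.054 | 0.078 6 -0.002 0.004 0.055 | 0.084 6 -0.003 0.003 0.054 | 0.090 5 -0.003 0.002 0.055 | 0.096 4 -0.001 0.002 0.054 | 0.102 6 -0.002 0.004 0.053 | 0.108 6 -0.002 0.004 0.056 | 0.114 8 -0.003 0.003 0.057 | 0.120 4 -0.003 0.002 0.055 | 0.126 5 -0.001 0.002 0.058 | 0.132 4 -0.002 0.004 0.054 | 0.138 9 -0.002 0.004 0.057 | 0.144 6 -0.002 0.003 0.052 | 0.150 6 -0.003 0.003 0.054 | 0.156 5 -0.004 0.002 0.056 | 0.162 5 -0.001 0.005 0.054 | 0.168 6 -0.002 0.004 0.055 | 0.174 5 -0.003 0.004 0.056 | 0.180 6 -0.003 0.003 0.055 | 0.186 6 -0.003 0.003 0.055 | 0.192 6 -0.001 0.005 0.055 | 0.198 15 -0.017 0.017 0.062 | 0.204 19 -0.017 0.018 0.062 | 0.210 6 -0.003 0.003 0.057 | 0.216 5 -0.003 0.002 0.055 | above shift/.2 [ 1.78  -0.555  0.28 ] then turn/pi [ 0.0597  0.1002 -0.3384]
```

```bash
T='"translation":[[0.119,-0.037,0],[0.119,-0.037,0],[0.119,-0.037,0],[0.119,-0.037,0],[0.119,-0.037,0]]'
python3 -m creep '{"translation":[[0.119,-0.037,0],[0.119,-0.037,0],[0.119,-0.037,0],[0.119,-0.037,0],[0.119,-0.037,0]],"angular":[[0,0,0],[0,0,0],[0,0,0],[0,0,0],[0,0,0]]}' 0.6 5
python3 -m creep '{"translation":[[0.119,-0.037,0],[0.119,-0.037,0],[0.119,-0.037,0],[0.119,-0.037,0],[0.119,-0.037,0]],"angular":[[0,0,0],[0,0,0],[0,0,0],[0,0,0],[0,0,0]]}'
python3 -m creep '{"translation":[[0.119,-0.037,0],[0.119,-0.037,0],[0.119,-0.037,0],[0.119,-0.037,0],[0.119,-0.037,0]],"angular":[[0,0,0],[0,0,0],[0,0,0],[0,0,0],[0,0,0]]}'
python3 -m creep '{"translation":[[0,0,0],[0,0,0],[0,0,0],[0,0,0],[0,0,0]],"angular":[[0.004,0.0067,-0.0226],[0.004,0.0067,-0.0226],[0.004,0.0067,-0.0226],[0.004,0.0067,-0.0226],[0.004,0.0067,-0.0226]]}'
python3 -m creep '{"translation":[[0,0,0],[0,0,0],[0,0,0],[0,0,0],[0,0,0]],"angular":[[0.004,0.0067,-0.0226],[0.004,0.0067,-0.0226],[0.004,0.0067,-0.0226],[0.004,0.0067,-0.0226],[0.004,0.0067,-0.0226]]}'
python3 -m creep '{"translation":[[0,0,0],[0,0,0],[0,0,0],[0,0,0],[0,0,0]],"angular":[[0.004,0.0067,-0.0226],[0.004,0.0067,-0.0226],[0.004,0.0067,-0.0226],[0.004,0.0067,-0.0226],[0.004,0.0067,-0.0226]]}'
python3 - <<'E'
from h import *
R=stickR(S,20); g=G+.008*S
go(g+.008*R[:,2]+[0,0,.06],R,tag='above6');go(g+.008*R[:,2],R,tag='grasp');print(np.round(get_obs()['qpos'],3))
E
```

```text
clock: 1.97
tcp_pos: [0.3438, -0.521, 0.2165]
orientation: [3.082, 0.608, 0.0]
ft_force: [0.1, 0.1, -0.2]
finger_gap: 0.68
finger_force: 0.0
clock: 2.38
tcp_pos: [0.4399, -0.4415, 0.2166]
orientation: [3.082, 0.608, 0.0]
ft_force: [-0.3, -0.4, -0.0]
finger_gap: 0.601
finger_force: 0.0
clock: 2.8
tcp_pos: [0.536, -0.362, 0.2165]
orientation: [3.082, 0.608, 0.0]
ft_force: [-0.3, -0.4, -0.3]
finger_gap: 0.603
finger_force: 0.0
clock: 3.22
tcp_pos: [0.5351, -0.3628, 0.2165]
orientation: [-2.844, -1.118, -0.14]
ft_force: [0.7, 0.0, 0.4]
finger_gap: 0.6
finger_force: 0.0
clock: 3.63
tcp_pos: [0.535, -0.363, 0.2165]
orientation: [-2.526, -1.56, -0.267]
ft_force: [-0.3, -0.7, -0.3]
finger_gap: 0.598
finger_force: 0.0
clock: 4.05
tcp_pos: [0.535, -0.363, 0.2165]
orientation: [-2.138, -1.933, -0.38]
ft_force: [-0.5, 0.0, 0.6]
finger_gap: 0.604
finger_force: 0.0
above6 shift/.2 [-0.201 -0.005  0.544] then turn/pi [-0.0004 -0.0007  0.0017]
grasp shift/.2 [-0.305 -0.005  0.826] then turn/pi [-0.0004 -0.0007  0.0017]
[-0.876  0.361  1.445  0.249  1.585 -0.803]
```

```bash
python3 -m creep '{"translation":[[-0.04,-0.001,0.109],[-0.04,-0.001,0.109],[-0.04,-0.001,0.109],[-0.04,-0.001,0.109],[-0.041,-0.001,0.108]],"angular":[[0,0,0.0017],[0,0,0],[0,0,0],[0,0,0],[0,0,0]]}'
python3 -m creep '{"translation":[[-0.021,0,0.057],[-0.021,0,0.057],[-0.021,0,0.057],[-0.021,0,0.057],[-0.02,0,0.054]],"angular":[[0,0,0],[0,0,0],[0,0,0],[0,0,0],[0,0,0]]}'
python3 - <<'E'
from h import *
R=stickR(S,20); g=G+.008*S
go(g+.008*R[:,2],R,tag='grasp')
for n in("side","top"):
    s=snapshot(n);c=proj(s,G)[0].astype(int);w=50
    im=s["pixels"][c[1]-w:c[1]+w,c[0]-w:c[0]+w,::-1];cv2.imwrite(f"pics/g_{n}.png",cv2.resize(im,(400,400),interpolation=cv2.INTER_CUBIC))
cv2.imwrite("pics/g.png",np.hstack([cv2.imread("pics/g_side.png"),cv2.imread("pics/g_top.png")]))
E
```

```text
clock: 4.47
tcp_pos: [0.5338, -0.3632, 0.0994]
orientation: [-2.147, -1.924, -0.378]
ft_force: [-0.4, -0.5, 0.6]
finger_gap: 0.599
finger_force: 0.0
clock: 4.88
tcp_pos: [0.5341, -0.3638, 0.0401]
orientation: [-2.148, -1.924, -0.378]
ft_force: [1.5, -0.1, -0.0]
finger_gap: 0.596
finger_force: 0.0
grasp shift/.2 [ 0.003 -0.    -0.001] then turn/pi [ 0.0001 -0.0001 -0.001 ]
```

View pics/g.png

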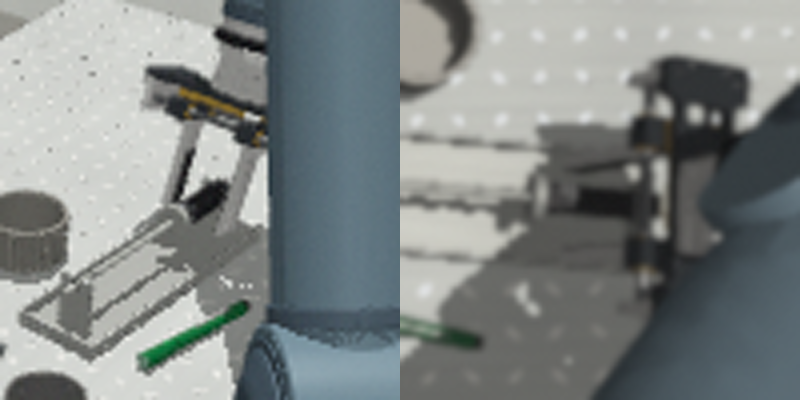

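The fingers straddle the grip in both views (side crop about (205,195), top crop about (620,200)) and clear the collar. Closing now, then lifting.

```bash
python3 -m creep '{"translation":[[0,0,0],[0,0,0],[0,0,0],[0,0,0],[0,0,0]],"angular":[[0,0,0],[0,0,0],[0,0,0],[0,0,0],[0,0,0]]}' 0 60
python3 -m creep '{"translation":[[0,0,0],[0,0,0],[0,0,0],[0,0,0],[0,0,0]],"angular":[[0,0,0],[0,0,0],[0,0,0],[0,0,0],[0,0,0]]}'
python3 -m creep '{"translation":[[0.005,0,-0.015],[0.01,0,-0.03],[0.02,0,-0.055],[0.03,0,-0.08],[0.035,0,-0.09]],"angular":[[0,0,0],[0,0,0],[0,0,0],[0,0,0],[0,0,0]]}'
python3 -m creep '{"translation":[[0.041,0,-0.113],[0.041,0,-0.113],[0.041,0,-0.113],[0.041,0,-0.113],[0.03,0,-0.08]],"angular":[[0,0,0],[0,0,0],[0,0,0],[0,0,0],[0,0,0]]}'
python3 -m creep '{"translation":[[0.041,0,-0.113],[0.041,0,-0.113],[0.041,0,-0.113],[0.041,0,-0.113],[0.03,0,-0.08]],"angular":[[0,0,0],[0,0,0],[0,0,0],[0,0,0],[0,0,0]]}'
cat >> h.py <<'E'
def stick(n="top",tag=''):
    # stick axis line in tool frame from depth near the expected stick; returns collar-free shaft fit
    o=get_obs();R0=Ro.from_rotvec(o["orientation"]).as_matrix();s=snapshot(n)
    X=cloud(s)[s["depth"]>0]; p=(X-np.array(o["tcp_pos"]))@R0
    d=np.array([np.cos(np.radians(20)),0,np.sin(np.radians(20))]); g=np.array([0,0,-.008])
    for i in range(3):
        al=(p-g)@d; q=p-g-al[:,None]*d; m=(np.linalg.norm(q,axis=1)<(.03,.02,.012)[i])&(al>.05)&(al<.225)
        if m.sum()<8: print(tag,n,"few",m.sum());return None
        l=cv2.fitLine(p[m].astype(np.float32),cv2.DIST_HUBER,0,.01,.01).ravel();dd=l[:3]*np.sign(l[:3]@d);c=l[3:]
        d=dd.astype(float);g=(c-((c-[0,0,-.008])@d)*d)
    al=(p-g)@d;m=(np.linalg.norm(p-g-al[:,None]*d,axis=1)<.02)&(al>.02)&(al<.25);
    print(tag,n,m.sum(),"dir tool",d.round(4),"pitch",np.degrees(np.arctan2(d[2],d[0])).round(2),"yaw",np.degrees(np.arcsin(d[1])).round(2),"foot",g.round(4),"world dir",(R0@d).round(4),"far",al[m].max().round(4))
    w=(np.linalg.norm(p-g-al[:,None]*d,axis=1)>.010)&(np.linalg.norm(p-g-al[:,None]*d,axis=1)<.022)&(al>.025)&(al<.07)
    print("  collar",al[w].min().round(3) if w.any() else 0,al[w].max().round(3) if w.any() else 0)
    return d,g
E
python3 - <<'E'
from h import *
print(stickR(S,20).T@S)
for n in("side","top"): stick(n)
E
```

```text
clock: 5.4
tcp_pos: [0.534, -0.3637, 0.041]
orientation: [-2.148, -1.924, -0.378]
ft_force: [1.7, 0.0, -0.0]
finger_gap: 0.286
finger_force: 0.3
clock: 5.82
tcp_pos: [0.5354, -0.3638, 0.0412]
orientation: [-2.149, -1.926, -0.381]
ft_force: [5.3, 0.0, -0.1]
finger_gap: 0.209
finger_force: 60.0
clock: 6.23
tcp_pos: [0.5332, -0.3624, 0.0973]
orientation: [-2.145, -1.921, -0.377]
ft_force: [0.1, 0.5, -1.3]
finger_gap: 0.207
finger_force: 60.0
clock: 6.65
tcp_pos: [0.5343, -0.3636, 0.2135]
orientation: [-2.148, -1.925, -0.378]
ft_force: [0.5, -0.6, -1.6]
finger_gap: 0.208
finger_force: 60.0
clock: 7.07
tcp_pos: [0.5343, -0.3636, 0.3267]
orientation: [-2.149, -1.925, -0.378]
ft_force: [0.7, 0.5, -1.5]
finger_gap: 0.208
finger_force: 60.0
[9.39628891e-01 2.25664219e-18 3.41996948e-01]
 side 149 dir tool [ 0.9393 -0.0078  0.3429] pitch 20.06 yaw -0.45 foot [ 0.001  -0.0032 -0.0108] world dir [ 0.1016  0.9948 -0.0016] far 0.2174
  collar 0.029 0.05
 top 489 dir tool [ 0.9398 -0.0028  0.3417] pitch 19.98 yaw -0.16 foot [ 0.001  -0.0026 -0.0109] world dir [ 0.1064  0.9943 -0.0036] far 0.2135
  collar 0.025 0.046
```

```bash
cat >> h.py <<'E'
def pose(L,off=(.0025,0,-.001)):
    R=stickR(-ZT,20);return M+off+ZT*(L+.046)+R[:,2]*.008,R
E
python3 - <<'E'
from h import *
o=get_obs();p,R=pose(.2);print(p)
go(p,R,o);go(o["tcp_pos"],R,o)
o2=dict(o);o2["orientation"]=Ro.from_matrix(R).as_rotvec();go(p,R,o2,"after turn")
E
```

```text
[ 0.62407771 -0.1906514   0.30360821]
 shift/.2 [0.816 0.347 0.425] then turn/pi [ 0.0008 -0.2192 -0.0981]
 shift/.2 [0. 0. 0.] then turn/pi [ 0.0008 -0.2192 -0.0981]
after turn shift/.2 [ 0.763  0.603 -0.147] then turn/pi [-0. -0.  0.]
```

```bash
python3 -m creep '{"translation":[[0,0,0],[0,0,0],[0,0,0],[0,0,0],[0,0,0]],"angular":[[0,-0.0219,-0.0098],[0,-0.0219,-0.0098],[0,-0.0219,-0.0098],[0,-0.0219,-0.0098],[0,-0.0219,-0.0098]]}'
python3 -m creep '{"translation":[[0,0,0],[0,0,0],[0,0,0],[0,0,0],[0,0,0]],"angular":[[0,-0.0219,-0.0098],[0,-0.0219,-0.0098],[0,-0.0219,-0.0098],[0,-0.0219,-0.0098],[0,-0.0219,-0.0098]]}'
python3 -m creep '{"translation":[[0.076,0.06,-0.015],[0.076,0.06,-0.015],[0.076,0.06,-0.015],[0.076,0.06,-0.015],[0.076,0.06,-0.015]],"angular":[[0,0,0],[0,0,0],[0,0,0],[0,0,0],[0,0,0]]}'
python3 -m creep '{"translation":[[0.076,0.06,-0.015],[0.076,0.06,-0.015],[0.076,0.06,-0.015],[0.076,0.06,-0.015],[0.076,0.06,-0.015]],"angular":[[0,0,0],[0,0,0],[0,0,0],[0,0,0],[0,0,0]]}'
python3 -m creep '{"translation":[[0,0,0],[0,0,0],[0,0,0],[0,0,0],[0,0,0]],"angular":[[0,0,0],[0,0,0],[0,0,0],[0,0,0],[0,0,0]]}'
python3 - <<'E'
from h import *
p,R=pose(.2);go(p,R);print(np.round(get_obs()['qpos'],3),(-ZT).round(4))
ims=[]
for n in("side","top"):
    stick(n)
    s=snapshot(n);c=proj(s,M+ZT*.03)[0];w=32;c=np.round(c).astype(int)
    # where mouth-axis line passes in camera: closest stick/mouth comparison in pixels
    im=s["pixels"][c[1]-w:c[1]+w,c[0]-w:c[0]+w,::-1].copy();im=cv2.resize(im,(400,400),interpolation=cv2.INTER_CUBIC)
    for L in(0,.03,.06):
        q=(proj(s,M+ZT*L)[0]-c+w+.5)*400/(2*w);cv2.circle(im,tuple(int(v) for v in q),3,(0,0,255),1)
    ims.append(im)
    X=cloud(s)[s["depth"]>0];k=(X[:,2]>.06)&(X[:,2]<.2)&(X[:,1]>-.03)&(X[:,1]<.08)&(X[:,0]>.54)&(X[:,0]<.63)
    u=X[k]-M;al=u@ZT;ex=np.cross(ZT,[0,0,1.]);ex/=np.linalg.norm(ex);ev=np.cross(ex,ZT)
    for lo in np.arange(-.10,.0,.02):
        j=(al>lo)&(al<=lo+.02)&(np.linalg.norm(u-al[:,None]*ZT,axis=1)<.025)
        if j.sum()>5:print(n,"tube al%.2f"%lo,j.sum(),"lat",np.round([(u@ex)[j].min(),np.median((u@ex)[j]),(u@ex)[j].max()],4),"vert max",(u@ev)[j].max().round(4))
cv2.imwrite("pics/pre.png",np.hstack(ims))
E
```

```text
clock: 7.58
tcp_pos: [0.5338, -0.363, 0.3223]
orientation: [2.163, 2.258, 0.029]
ft_force: [-0.7, -0.2, -2.0]
finger_gap: 0.209
finger_force: 60.0
clock: 8.0
tcp_pos: [0.5337, -0.3627, 0.3222]
orientation: [1.817, 2.21, -0.319]
ft_force: [0.1, 0.1, -1.2]
finger_gap: 0.212
finger_force: 60.0
clock: 8.42
tcp_pos: [0.578, -0.2753, 0.3103]
orientation: [1.821, 2.211, -0.317]
ft_force: [-0.2, -0.2, -1.8]
finger_gap: 0.206
finger_force: 60.0
clock: 8.83
tcp_pos: [0.6222, -0.1887, 0.2988]
orientation: [1.82, 2.211, -0.317]
ft_force: [0.1, -1.0, -0.5]
finger_gap: 0.207
finger_force: 60.0
clock: 9.25
tcp_pos: [0.6223, -0.1908, 0.3014]
orientation: [1.821, 2.207, -0.316]
ft_force: [0.2, -0.8, -0.4]
finger_gap: 0.209
finger_force: 60.0
 shift/.2 [-0.005  0.009 -0.01 ] then turn/pi [-0.0004 -0.0021 -0.0003]
[-0.351  0.113  1.582 -0.306  1.279 -0.479] [-0.1466  0.7519 -0.6428]
 side 204 dir tool [ 0.9376 -0.0017  0.3477] pitch 20.35 yaw -0.1 foot [ 0.0015 -0.0021 -0.012 ] world dir [-0.1477  0.752  -0.6424] far 0.2496
  collar 0.026 0.045
side tube al-0.06 30 lat [-0.0088  0.0014  0.0102] vert max 0.016
side tube al-0.04 38 lat [-0.0093  0.0031  0.0107] vert max 0.0136
side tube al-0.02 51 lat [-0.0107  0.0042  0.0142] vert max 0.0195
 top 50 dir tool [0.9347 0.0828 0.3456] pitch 20.29 yaw 4.75 foot [ 0.0023 -0.0094 -0.0119] world dir [-0.0642  0.7659 -0.6397] far 0.2476
  collar 0 0
top tube al-0.10 45 lat [-0.0092  0.0023  0.0111] vert max 0.015
top tube al-0.08 44 lat [-0.0097  0.0025  0.0112] vert max 0.0133
top tube al-0.06 45 lat [-0.0091  0.0032  0.0111] vert max 0.0132
top tube al-0.04 46 lat [-0.0098  0.002   0.0113] vert max 0.0138
top tube al-0.02 46 lat [-0.0132  0.0023  0.0124] vert max 0.0175
```

View pics/pre.png

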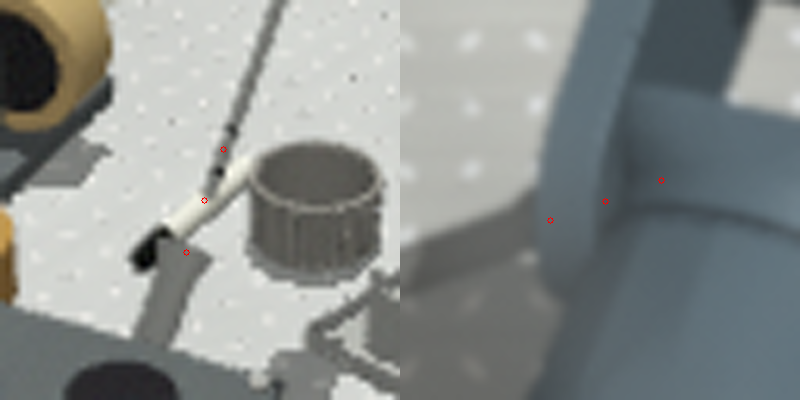

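In the side crop the two-ringed tip is at (215,185), about 1 px right of the red line to the mouth at (185,252). The top view is blocked by the wrist. I nudge about 1.4 mm in y and 2 mm up, then enter.

```bash
python3 -m creep '{"translation":[[0,0.007,-0.01],[0.04,0,0.015],[0.04,0,0.015],[0.04,0,0.015],[0.04,0,0.015]],"angular":[[0,0,0],[0,0,0],[0,0,0],[0,0,0],[0,0,0]]}'
python3 -m creep '{"translation":[[0.02,0,0.0074],[0.02,0,0.0074],[0.02,0,0.0074],[0,0,0],[0,0,0]],"angular":[[0,0,0],[0,0,0],[0,0,0],[0,0,0],[0,0,0]]}'
python3 - <<'E'
from h import *
o=get_obs();print(np.round(o['ft_force'],2),np.round(o['ft_torque'],3))
p,R=pose(.2-.0488);go(p,R)
stick("side")
s=snapshot("side");c=np.round(proj(s,M+ZT*.03)[0]).astype(int);w=24
cv2.imwrite("pics/in1.png",cv2.resize(s["pixels"][c[1]-w:c[1]+w,c[0]-w:c[0]+w,::-1],(480,480),interpolation=cv2.INTER_CUBIC))
E
```

```text
clock: 9.87
tcp_pos: [0.6186, -0.1624, 0.2803]
orientation: [1.819, 2.209, -0.316]
ft_force: [-0.1, -0.1, -1.2]
finger_gap: 0.206
finger_force: 60.0
clock: 10.28
tcp_pos: [0.6171, -0.1537, 0.2732]
orientation: [1.819, 2.208, -0.316]
ft_force: [0.4, 0.8, -1.2]
finger_gap: 0.21
finger_force: 60.0
[ 0.43  0.75 -1.23] [ 0.137 -0.043  0.001]
 shift/.2 [ 0.001 -0.001  0.005] then turn/pi [-0.0002 -0.002   0.0001]
 side 296 dir tool [ 0.9507 -0.0248  0.309 ] pitch 18.01 yaw -1.42 foot [ 0.0001  0.0002 -0.0083] world dir [-0.1761  0.7721 -0.6106] far 0.2494
  collar 0.025 0.046
```

View pics/in1.png

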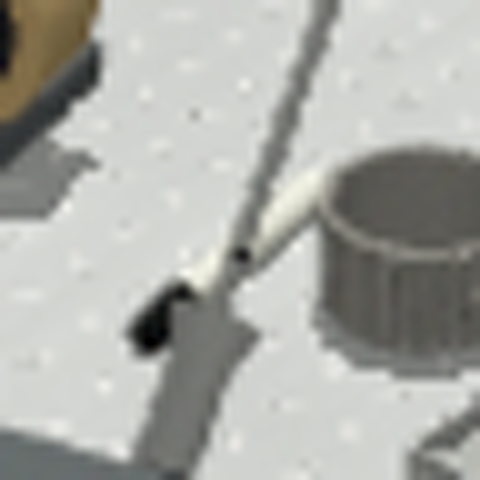

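The tip is in the mouth: one ring shows at (240,255), the rim centre is at about (215,305), and there is no side force. I continue inward slowly.

```bash
python3 -m creep '{"translation":[[0.028,0,0.0104],[0.028,0,0.0104],[0.028,0,0.0104],[0.028,0,0.0104],[0.028,0,0.0104]],"angular":[[0,0,0],[0,0,0],[0,0,0],[0,0,0],[0,0,0]]}'
python3 - <<'E'
from h import *
o=get_obs();print(np.round(o['ft_force'],2),np.round(o['ft_torque'],3))
p,R=pose(.121);go(p,R,o);go(pose(0)[0],R,o)
E
```

```text
clock: 10.8
tcp_pos: [0.6125, -0.1307, 0.2533]
orientation: [1.819, 2.208, -0.316]
ft_force: [-0.0, 0.6, -1.3]
finger_gap: 0.212
finger_force: 60.0
[-0.02  0.58 -1.27] [ 0.163 -0.079  0.021]
 shift/.2 [-0.002 -0.     0.003] then turn/pi [-0.0003 -0.0021  0.0001]
 shift/.2 [0.565 0.    0.214] then turn/pi [-0.0003 -0.0021  0.0001]
```

```bash
python3 -m creep '{"translation":[[0.028,0,0.0104],[0.028,0,0.0104],[0.028,0,0.0104],[0.028,0,0.0104],[0.028,0,0.0104]],"angular":[[0,0,0],[0,0,0],[0,0,0],[0,0,0],[0,0,0]]}'
python3 - <<'E'
from h import *
o=get_obs();print(np.round(o['ft_force'],2),np.round(o['ft_torque'],3))
go(*pose(0),o);stick("side")
E
```

```text
clock: 11.22
tcp_pos: [0.6082, -0.1084, 0.2344]
orientation: [1.819, 2.208, -0.315]
ft_force: [0.2, -1.3, -1.8]
finger_gap: 0.208
finger_force: 60.0
[ 0.18 -1.26 -1.82] [ 0.152 -0.04   0.007]
 shift/.2 [ 0.427 -0.001  0.163] then turn/pi [-0.0002 -0.002   0.    ]
 side 256 dir tool [ 0.9549 -0.0284  0.2957] pitch 17.21 yaw -1.63 foot [ 0.      0.     -0.0082] world dir [-0.1812  0.7797 -0.5993] far 0.1923
  collar 0.027 0.046
```

```bash
python3 -m creep '{"translation":[[0.028,0,0.0104],[0.028,0,0.0104],[0.028,0,0.0104],[0.028,0,0.0104],[0.028,0,0.0104]],"angular":[[0,0,0],[0,0,0],[0,0,0],[0,0,0],[0,0,0]]}'
python3 - <<'E'
from h import *
o=get_obs();print(np.round(o['ft_force'],2),np.round(o['ft_torque'],3));go(*pose(0),o)
E
python3 -m creep '{"translation":[[0.024,0,0.009],[0.024,0,0.009],[0.024,0,0.009],[0.024,0,0.009],[0.02,0,0.0075]],"angular":[[0,0,0],[0,0,0],[0,0,0],[0,0,0],[0,0,0]]}'
python3 - <<'E'
from h import *
o=get_obs();print(np.round(o['ft_force'],2),np.round(o['ft_torque'],3));go(*pose(0),o)
E
```

```text
clock: 11.68
tcp_pos: [0.6038, -0.086, 0.2151]
orientation: [1.819, 2.208, -0.316]
ft_force: [0.1, 0.1, -1.7]
finger_gap: 0.208
finger_force: 60.0
[ 0.07  0.14 -1.7 ] [ 0.107 -0.05   0.014]
 shift/.2 [ 0.287 -0.001  0.111] then turn/pi [-0.0002 -0.0021  0.    ]
clock: 12.1
tcp_pos: [0.6002, -0.0674, 0.1992]
orientation: [1.819, 2.208, -0.316]
ft_force: [0.5, 0.2, -1.0]
finger_gap: 0.208
finger_force: 60.0
[ 0.5   0.22 -0.99] [ 0.19  -0.061 -0.002]
 shift/.2 [ 0.171 -0.001  0.067] then turn/pi [-0.0003 -0.0021  0.    ]
```

```bash
python3 -m creep '{"translation":[[0.026,0,0.01],[0.026,0,0.01],[0.026,0,0.01],[0.026,0,0.01],[0.02,0,0.008]],"angular":[[0,0,0],[0,0,0],[0,0,0],[0,0,0],[0,0,0]]}'
python3 -m creep '{"translation":[[0.005,0,0.0019],[0.005,0,0.0019],[0.005,0,0.0019],[0.005,0,0.0019],[0,0,0]],"angular":[[0,0,0],[0,0,0],[0,0,0],[0,0,0],[0,0,0]]}'
python3 - <<'E'
from h import *
o=get_obs();print(np.round(o['ft_force'],2),np.round(o['ft_torque'],3),np.array(o['ft_force'])@ZT);go(*pose(0),o)
E
```

```text
clock: 12.52
tcp_pos: [0.5963, -0.0476, 0.1817]
orientation: [1.819, 2.208, -0.316]
ft_force: [0.4, -0.8, -1.6]
finger_gap: 0.204
finger_force: 60.0
clock: 12.93
tcp_pos: [0.5959, -0.0449, 0.1795]
orientation: [1.819, 2.208, -0.315]
ft_force: [0.5, -0.1, -1.4]
finger_gap: 0.206
finger_force: 60.0
[ 0.53 -0.06 -1.43] [ 0.185 -0.039  0.026] -0.7969713533510151
 shift/.2 [ 0.03  -0.001  0.013] then turn/pi [-0.0002 -0.0021 -0.0001]
```

```bash
python3 -m creep '{"translation":[[0.007,0,0.0027],[0.007,0,0.0027],[0.007,0,0.0027],[0.007,0,0.0027],[0,0,0]],"angular":[[0,0,0],[0,0,0],[0,0,0],[0,0,0],[0,0,0]]}'
python3 - <<'E'
from h import *
o=get_obs();print(np.round(o['ft_force'],2),np.round(o['ft_torque'],3),np.array(o['ft_force'])@ZT);go(*pose(0),o)
s=snapshot("side");c=np.round(proj(s,M+ZT*.03)[0]).astype(int);w=24
cv2.imwrite("pics/in2.png",cv2.resize(s["pixels"][c[1]-w:c[1]+w,c[0]-w:c[0]+w,::-1],(480,480),interpolation=cv2.INTER_CUBIC))
E
```

```text
clock: 13.35
tcp_pos: [0.5948, -0.0402, 0.1752]
orientation: [1.819, 2.208, -0.316]
ft_force: [0.1, -0.2, -1.8]
finger_gap: 0.21
finger_force: 60.0
[ 0.08 -0.23 -1.78] [ 0.204 -0.057 -0.061] -0.9582807970492604
 shift/.2 [-0.    -0.     0.001] then turn/pi [-0.0003 -0.0021  0.0001]
```

```bash
python3 -m creep '{"translation":[[0.005,0,0.0019],[0.005,0,0.0019],[0.005,0,0.0019],[0.005,0,0.0019],[0,0,0]],"angular":[[0,0,0],[0,0,0],[0,0,0],[0,0,0],[0,0,0]]}'
python3 -m creep '{"translation":[[0.005,0,0.0019],[0.005,0,0.0019],[0,0,0],[0,0,0],[0,0,0]],"angular":[[0,0,0],[0,0,0],[0,0,0],[0,0,0],[0,0,0]]}'
python3 - <<'E'
from h import *
o=get_obs();print(np.round(o['ft_force'],2),np.round(o['ft_torque'],3),np.array(o['ft_force'])@ZT);go(*pose(0),o)
E
```

```text
clock: 13.82
tcp_pos: [0.5951, -0.0396, 0.1752]
orientation: [1.816, 2.204, -0.32]
ft_force: [-3.3, -8.2, 5.5]
finger_gap: 0.207
finger_force: 60.0
clock: 14.23
tcp_pos: [0.5951, -0.0395, 0.1752]
orientation: [1.815, 2.201, -0.323]
ft_force: [-4.5, -12.7, 9.4]
finger_gap: 0.206
finger_force: 60.0
[ -4.52 -12.7    9.36] [-2.535  0.663 -0.272] 14.903532749474213
 shift/.2 [-0.003 -0.002  0.002] then turn/pi [-0.0002  0.0008 -0.0002]
```

View pics/in2.png

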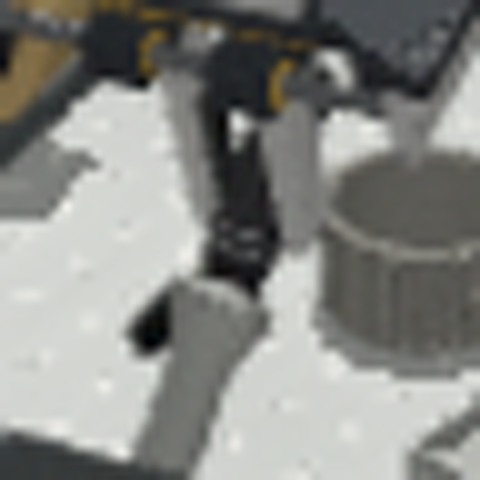

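The axial force is 15 N at exactly the nominal seat, and the last crop shows the collar at the rim, (225,285), so it is seated. Now I draw it out along the axis.

```bash
python3 -m creep '{"translation":[[-0.02,0,-0.0074],[-0.03,0,-0.0111],[-0.03,0,-0.0111],[-0.04,0,-0.0148],[-0.04,0,-0.0148]],"angular":[[0,0,0],[0,0,0],[0,0,0],[0,0,0],[0,0,0]]}'
python3 - <<'E'
from h import *
o=get_obs();print(np.round(o['ft_torque'],3));go(*pose(.2),o)
E
python3 -m creep '{"translation":[[-0.04,0,-0.0148],[-0.04,0,-0.0148],[-0.04,0,-0.0148],[-0.04,0,-0.0148],[-0.04,0,-0.0148]],"angular":[[0,0,0],[0,0,0],[0,0,0],[0,0,0],[0,0,0]]}'
python3 -m creep '{"translation":[[-0.04,0,-0.0148],[-0.04,0,-0.0148],[-0.04,0,-0.0148],[-0.04,0,-0.0148],[-0.04,0,-0.0148]],"angular":[[0,0,0],[0,0,0],[0,0,0],[0,0,0],[0,0,0]]}'
python3 -m creep '{"translation":[[-0.04,0,-0.0148],[-0.04,0,-0.0148],[-0.04,0,-0.0148],[-0.04,0,-0.0148],[-0.04,0,-0.0148]],"angular":[[0,0,0],[0,0,0],[0,0,0],[0,0,0],[0,0,0]]}'
python3 -m creep '{"translation":[[-0.04,0,-0.0148],[-0.04,0,-0.0148],[-0.04,0,-0.0148],[-0.04,0,-0.0148],[-0.04,0,-0.0148]],"angular":[[0,0,0],[0,0,0],[0,0,0],[0,0,0],[0,0,0]]}'
python3 - <<'E'
from h import *
o=get_obs();go(*pose(.2),o);stick("side")
R=stickR(S,20);p=np.array([.534,-.364,.327])-.045*S
go(p,R,o,"final")
o2=dict(o);o2["orientation"]=Ro.from_matrix(R).as_rotvec();go(p,R,o2,"after turn")
E
```

```text
clock: 14.65
tcp_pos: [0.599, -0.0616, 0.1934]
orientation: [1.819, 2.209, -0.316]
ft_force: [0.7, 0.5, -1.5]
finger_gap: 0.208
finger_force: 60.0
[ 0.109 -0.076 -0.025]
 shift/.2 [-0.804 -0.001 -0.299] then turn/pi [-0.0003 -0.0022  0.0001]
clock: 15.07
tcp_pos: [0.6054, -0.0941, 0.2212]
orientation: [1.819, 2.208, -0.315]
ft_force: [0.8, 0.1, -2.3]
finger_gap: 0.212
finger_force: 60.0
clock: 15.48
tcp_pos: [0.6117, -0.1262, 0.2486]
orientation: [1.819, 2.208, -0.316]
ft_force: [0.6, -0.6, -1.4]
finger_gap: 0.21
finger_force: 60.0
clock: 15.9
tcp_pos: [0.618, -0.1582, 0.2759]
orientation: [1.819, 2.208, -0.316]
ft_force: [0.9, 0.4, -1.4]
finger_gap: 0.213
finger_force: 60.0
clock: 16.32
tcp_pos: [0.6242, -0.1903, 0.3033]
orientation: [1.819, 2.208, -0.316]
ft_force: [-0.7, -0.3, -2.2]
finger_gap: 0.207
finger_force: 60.0
 shift/.2 [-0.002 -0.001 -0.001] then turn/pi [-0.0002 -0.0021 -0.    ]
 side 201 dir tool [ 0.938  -0.0041  0.3466] pitch 20.28 yaw -0.23 foot [ 0.0014 -0.0018 -0.0119] world dir [-0.151   0.7521 -0.6416] far 0.2497
  collar 0.025 0.047
final shift/.2 [-0.964 -0.675  0.218] then turn/pi [-0.0005  0.2185  0.097 ]
after turn shift/.2 [-1.027 -0.356 -0.5  ] then turn/pi [ 0. -0.  0.]
```

```bash
python3 -m creep '{"translation":[[-0.096,-0.0675,0.022],[-0.096,-0.0675,0.022],[-0.096,-0.0675,0.022],[-0.096,-0.0675,0.022],[-0.096,-0.0675,0.022]],"angular":[[0,0,0],[0,0,0],[0,0,0],[0,0,0],[0,0,0]]}'
python3 -m creep '{"translation":[[-0.096,-0.0675,0.022],[-0.096,-0.0675,0.022],[-0.096,-0.0675,0.022],[-0.096,-0.0675,0.022],[-0.096,-0.0675,0.022]],"angular":[[0,0,0],[0,0,0],[0,0,0],[0,0,0],[0,0,0]]}'
python3 -m creep '{"translation":[[0,0,0],[0,0,0],[0,0,0],[0,0,0],[0,0,0]],"angular":[[0,0.0218,0.0097],[0,0.0218,0.0097],[0,0.0218,0.0097],[0,0.0218,0.0097],[0,0.0218,0.0097]]}'
python3 -m creep '{"translation":[[0,0,0],[0,0,0],[0,0,0],[0,0,0],[0,0,0]],"angular":[[0,0.0218,0.0097],[0,0.0218,0.0097],[0,0.0218,0.0097],[0,0.0218,0.0097],[0,0.0218,0.0097]]}'
python3 -m creep '{"translation":[[0,0,0],[0,0,0],[0,0,0],[0,0,0],[0,0,0]],"angular":[[0,0,0],[0,0,0],[0,0,0],[0,0,0],[0,0,0]]}'
python3 - <<'E'
from h import *
R=stickR(S,20);p=np.array([.534,-.364,.327])-.045*S
go(p,R)
for n in("side","top"):
    r=stick(n)
o=get_obs();R0=Ro.from_rotvec(o["orientation"]).as_matrix()
tip=np.array(o["tcp_pos"])+R0@(r[0]*.214+[0,0,-.008]);print("tip",tip.round(3),"tray-x",((tip-G)@S-.092).round(3),"lat",(tip-G)@np.array([S[1],-S[0],0]))
s=snapshot("top");cv2.imwrite("pics/fin.png",cv2.resize(s["pixels"][100:310,120:400,::-1],(800,600),interpolation=cv2.INTER_CUBIC))
E
```

```text
clock: 16.78
tcp_pos: [0.576, -0.2995, 0.3145]
orientation: [1.819, 2.208, -0.315]
ft_force: [-0.2, -0.1, -2.2]
finger_gap: 0.207
finger_force: 60.0
clock: 17.2
tcp_pos: [0.5283, -0.4085, 0.326]
orientation: [1.819, 2.208, -0.315]
ft_force: [0.4, -0.6, -2.4]
finger_gap: 0.206
finger_force: 60.0
clock: 17.62
tcp_pos: [0.5291, -0.4077, 0.3264]
orientation: [2.165, 2.257, 0.034]
ft_force: [1.4, 0.6, -1.1]
finger_gap: 0.208
finger_force: 60.0
clock: 18.03
tcp_pos: [0.5291, -0.408, 0.3262]
orientation: [-2.146, -1.926, -0.377]
ft_force: [-0.3, 0.2, -1.4]
finger_gap: 0.206
finger_force: 60.0
clock: 18.45
tcp_pos: [0.5293, -0.4069, 0.3266]
orientation: [-2.146, -1.931, -0.374]
ft_force: [0.1, 0.4, -1.3]
finger_gap: 0.205
finger_force: 60.0
 shift/.2 [-0.008  0.001 -0.005] then turn/pi [-0.0003  0.0011  0.0003]
 side 142 dir tool [ 0.9351 -0.0018  0.3543] pitch 20.75 yaw -0.1 foot [ 0.0018 -0.0035 -0.0127] world dir [ 0.1033  0.9945 -0.0165] far 0.2138
  collar 0.035 0.05
 top 495 dir tool [ 0.9378 -0.0015  0.3471] pitch 20.31 yaw -0.09 foot [ 0.0013 -0.0027 -0.0114] world dir [ 0.1037  0.9946 -0.0085] far 0.2146
  collar 0.025 0.048
tip [ 0.551 -0.197  0.332] tray-x 0.086 lat -0.0007753098351169646
```

View pics/fin.png

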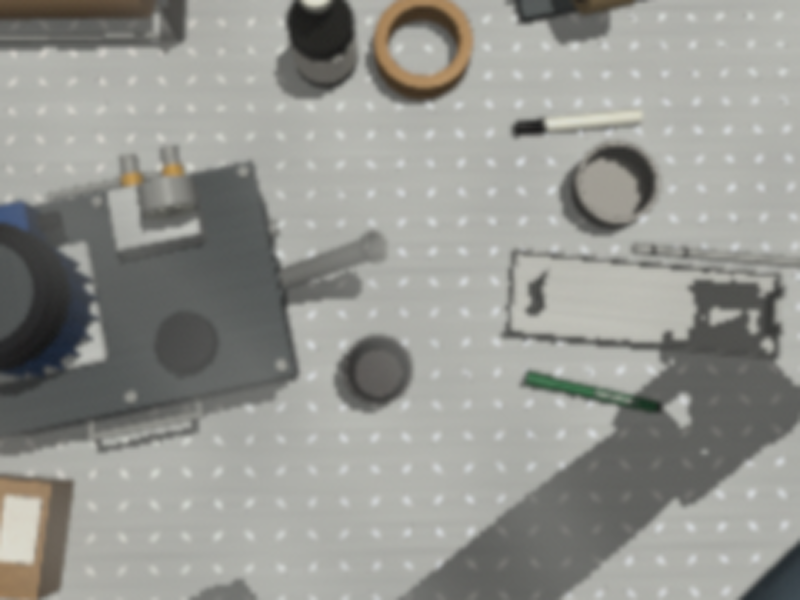

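The stick hangs over the tray, with its tip (apparent position (640,248), parallax from height) about 54 mm inside the tray's end. Nothing on the counter has moved. I trim the level by about 0.6°, settle and hand in.

```bash
python3 -m creep '{"translation":[[0,0,0],[0,0,0],[0,0,0],[0,0,0],[0,0,0]],"angular":[[0,0.0035,0],[0,0,0],[0,0,0],[0,0,0],[0,0,0]]}'
python3 -m creep '{"translation":[[0,0,0],[0,0,0],[0,0,0],[0,0,0],[0,0,0]],"angular":[[0,0,0],[0,0,0],[0,0,0],[0,0,0],[0,0,0]]}'
python3 -m creep '{"translation":[[0,0,0],[0,0,0],[0,0,0],[0,0,0],[0,0,0]],"angular":[[0,0,0],[0,0,0],[0,0,0],[0,0,0],[0,0,0]]}'
python3 - <<'E'
from h import *
for n in("side","top"): stick(n)
print(np.round(get_obs()["qd"],3)); print(finish_job())
E
```

```text
clock: 19.02
tcp_pos: [0.529, -0.4076, 0.3259]
orientation: [-2.139, -1.922, -0.386]
ft_force: [-0.5, 0.2, -1.6]
finger_gap: 0.21
finger_force: 60.0
clock: 19.43
tcp_pos: [0.529, -0.4075, 0.3259]
orientation: [-2.139, -1.922, -0.386]
ft_force: [-0.5, 0.3, -1.8]
finger_gap: 0.208
finger_force: 60.0
clock: 19.85
tcp_pos: [0.529, -0.4075, 0.3259]
orientation: [-2.139, -1.922, -0.386]
ft_force: [-0.3, -0.0, -1.9]
finger_gap: 0.207
finger_force: 60.0
 side 141 dir tool [ 0.9361 -0.0024  0.3518] pitch 20.6 yaw -0.14 foot [ 0.0016 -0.0039 -0.0122] world dir [ 0.104   0.9946 -0.0013] far 0.2155
  collar 0.036 0.047
 top 499 dir tool [ 0.9391 -0.002   0.3435] pitch 20.09 yaw -0.12 foot [ 0.0011 -0.0027 -0.0111] world dir [0.1042 0.9945 0.0075] far 0.2137
  collar 0.025 0.048
[-0.002  0.002  0.    -0.001 -0.001 -0.001]
the job is handed in; nothing more can be done
None
```

The job is handed in at about 20 s on the clock: the dipstick went into the guide tube until the collar stopped at about 15 N, was drawn right out, and is now held still, level to within about 0.5° and about 33 cm above the counter with its tip over the drip tray, and I saw nothing else on the counter moved.

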